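# Clip the recipe phone into its spring cradle by its edges

## Task

Put the phone, screen up, into the spring cradle on the counter so that it lies flat on the deck, clamped between the red sprung jaw and the black fixed lip, with its ends caught under both overhangs. Handle it by its edges: the freshly wiped screen must not be touched by the robot. Leave the honey and salt jars, the bottles and the spatula where they are.

Things in the scene. Friction and masses are not known exactly. Their poses are not given: they have to be found in the camera images.
- phone: blue phone lying flat on the counter, screen up: 136 mm long (own x), 66 mm wide (own y), 9 mm thick, about 0.2 kg. Origin at the centre of its underside, z up out of the screen. Either end may go to the jaw. Its long side edges are free to be gripped.
- screen: the phone's screen, 120 x 56 mm, centred on its top face and 0.5 mm proud of it; a rim 5 mm wide along the sides and 8 mm at the ends is not screen. Origin at the centre of the glass. The robot must not touch it.
- cradle: phone cradle fixed to the counter: aluminium foot 130 x 90 x 8 mm, above it a grey deck 40 mm wide (own y), 188 mm long, its top 34 mm above the counter. Origin on the counter below the seat; own +x points from the red jaw to the black lip. The deck is narrower than the phone, so fingers at the phone's long sides pass beside it.
- seat (a point): point on the deck's top surface, on its centre line, where the centre of the phone's underside must come to rest; axes as the cradle's.
- lip_face (a point): point at deck height, on the centre line, on the inner face of the black fixed lip, 68 mm along +x from the seat. The lip's overhang reaches 3 mm inward, 50 mm wide, underside 12.5 and top 16.5 mm above the deck. Small ears beside it (52 to 70 mm along x from the seat, inner faces 36 mm either side of the centre line, 8 mm above the deck) leave the phone 3 mm each side.
- jaw_face (a point): point at deck height, on the centre line, on the inner face of the red sprung jaw (60 mm wide). With the cradle empty it is at x = -58 mm from the seat, 126 mm from the lip, so the phone fits only with the jaw pushed back. The jaw carries an overhang that reaches 5 mm inward from this face, its underside 12.5 mm and its top 16.5 mm above the deck.
- jaw (a joint): travel of the sprung jaw in m: 0 with the cradle empty, growing as it is pushed away from the lip (along the cradle's -x), 0.024 at its stop. The spring pushes back with about 2 N at 0 and 9 N at the stop. With the phone clamped it reads about 0.010.
- honey_jar: amber honey jar with yellow lid, 70 mm across, 95 mm tall, stands loose near the middle of the counter; origin at the centre of its underside
- salt_jar: small clear jar with steel lid, 40 mm across, 75 mm tall, loose; origin at the centre of its underside
- water_bottle: clear bottle with blue cap, 64 mm across, 210 mm tall, loose; origin under its centre
- spray_bottle: white spray bottle with red trigger, 72 mm across, 193 mm tall, loose; origin under its centre
- spreader: black-handled spatula lying on the counter, loose, about 250 mm long; its own x axis runs along it
Not all that is in view belongs to the job. Leave any green look-alike of the cradle alone. Several things look just like the phone: the one meant starts nearest to the robot's base.

How it is judged:
By the outcome, as a careful person would: the job done as asked, in the order asked, and still so for the second after the job is handed in, with the robot touching nothing.
It also fails if it takes over 45 s, if anything falls off the work surface, if the arm or the gripper's body presses on something with over 40 N, if the wrist force passes 120 N, or if a joint passes its speed limit or range.

## Robot

A 7-joint arm with a two-finger parallel gripper is mounted at the origin on the work surface. World frame = base frame: x ahead of the robot, y to its left, z up, the work surface at z = 0. Lengths are in m, angles in degrees, forces in N, time in s.
With the tool pointing down it reaches from about 0.425 to 0.875 m from the base axis. Payload 4.7 kg.
Tool frame: the origin (TCP) lies between the finger pads; the fingertips stand 19 mm ahead of it and the grasp point (between the pads) is the TCP; x points along the fingers, z is the direction in which the jaws open and shut, and the axes are right-handed (so a half turn about x gives the same grasp; the last joint's range is limited). The gripper opens to 87 mm and grips with 3 to 60 N. Pads are 19 mm wide; open, the fingers measure 117 mm over their backs; the gripper's body (75 mm by 190 mm) begins 51 mm behind the grasp point.
Start: joints at [-65.311, 18.392, -4.016, 83.108, 1.295, 78.541, -3.26], TCP at [0.263, 0.594, 0.242] pointing down, gripper open.
Joint ranges: [-163.93, 163.93], [-17.29, 119.83], [-79.2, 71.16], [3.27, 140.29], [-89.18, 269.18], [5.43, 117.66], [-154.24, 154.24]. Speed limits (degrees/s): [147.25, 147.25, 180, 180, 180, 180, 180].

## Interface

Orientations are given as [roll, pitch, yaw] about the fixed x, y, z axes, in that order (R = Rz(yaw) Ry(pitch) Rx(roll)).
In Python, from cell import monitor, read_camera, camera_model, env, regions_of gives the robot as it stands. The module is installed in compiled form; this text tells all that it offers.
- The arm moves only by the tool step_arm, never from a script. Its argument "deltas" is a list of rows, each a list of 5 numbers: the gripper's target within -1 to 1 (fully open at 1, half-way at 0, shut at -1), then the shift along the tool's x, y, z in m, then the turn about the tool's x in degrees. A call has 1 to 12 rows; each row is the pose to reach, as a shift and turn from the pose commanded when the call began, along the tool's axes at that moment; what a row does not reach only later rows make up. A row lasts 1/8 s, in which the tool goes at most 62.5 mm and 10.7 degrees, less where a joint would pass 70% of its speed; a pose out of reach is approached as far as the arm can. A call with a gripper value outside its range is refused whole. The fingers move at their own pace and stop on an object; "newtons" is the grip in N (left out, the last holds). Time passes only in rows, so rows that repeat a pose let the fingers close. It gives the time, the measured TCP pose, the force and the opening at its end, in the units of the state.
- monitor.get_obs(): the state, without advancing time (a new reading comes with each control period).
- read_camera(name): name is "side" or "top" or "wrist"; returns (picture, depth): 400x640x3 uint8, red, green, blue; 400x640 float32, m along the optical axis (not along the pixel's ray), 0 where there is no reading.
- camera_model(name): a dict with "fx", "fy", "cx", "cy" (pixels), "k1" (the pictures are not rectified: a ray, as slopes to the right and down, at radius r is drawn at 1 + k1 r^2 times it, then the intrinsics apply), "xyz" and "attitude" of the camera in the world. Camera axes: x right, y down, z forward; pixel columns grow to the right and rows downward; lengths in m; the calibration is good to about 2 mm. A picture is of the moment at which its call begins: read the wrist's pose just before it. camera_model takes no time and is no camera call; for the wrist camera it gives the pose at the moment of the call.
- env.sign_off(): hands the job in, once; it reports no verdict.
Trained networks look in the newest picture that a camera, given by its name, has taken for a name from the list of things; names that differ only in an ending like _2 or _b are one class to them, and where a whole thing is asked for, a point or a joint stands for the part that bears it (a point fixed in the world has none). Each returns a list of dicts, best first, with "p" (0 to 1); they miss things now and then, are a little off and sometimes report something else, mostly with a low value. They report only what shows in the picture. A call takes as long as a camera call. They do not tell look-alikes from the thing itself.
- regions_of(camera, thing): "pixels" (400x640 bool, what is visible of it) and "pixel" ([column, row] in pixels, amid what is visible of it).
The state is a dict: "time_s": time; "qpos": joint angles; "joint_velocities": joint speeds; "effort": joint torques, N m; "tool_pos": TCP position; "tool_rot": TCP orientation; "force": force on the tool from outside, world axes, zero at the start; "wrist_torque": the same for the moment, N m; "grip_width": finger opening in m.
Only numpy, scipy, OpenCV 4.12 (cv2) and the standard library are available. Lean on these libraries where they do the work, as an engineer would, in place of code of your own. Each camera call takes 0.05 s, during which the arm holds its last target. There are 200 camera calls.

## Working session

There is one attempt and no reset: what is moved stays moved. The work goes in short steps, Python scripts to look and compute and a tool call to move; the robot and the scene stay as the last step left them, time stands still between calls to the robot, and variables do not carry over. Pictures are saved under pics/ and viewed, about 8 in all and at most 12, crops included, and the job is handed in when it is done.

Besides the shell and the picture viewer there is one more tool, called after ">>>" as a command line: name --pt "numbers of a row" for each row, then --argument value for the rest. step_arm: Moves the arm, as the interface text tells. Its arguments: {"type":"object","properties":{"deltas":{"type":"array"},"newtons":{"type":"number"}},"required":["deltas"]}

```bash
mkdir -p pics; cat > h.py <<'E'
import numpy as np, cv2
from scipy.spatial.transform import Rotation as R
from cell import monitor, read_camera, camera_model, env, regions_of
def cam(name):
    m=camera_model(name); p,d=read_camera(name); return m,p,d
def rays(m,px):
    K=np.array([[m['fx'],0,m['cx']],[0,m['fy'],m['cy']],[0,0,1]])
    u=cv2.undistortPoints(np.array(px,float).reshape(-1,1,2),K,np.array([m['k1'],0,0,0.]))[:,0]
    return np.c_[u,np.ones(len(u))]
def rot(m):
    a=np.array(m['attitude'],float)
    return a if a.shape==(3,3) else R.from_euler('xyz',a,degrees=True).as_matrix()
def at_z(m,px,z):
    r=rays(m,px)@rot(m).T; c=np.array(m['xyz']); return c+r*((z-c[2])/r[:,2])[:,None]
def proj(m,P):
    q=(np.atleast_2d(P)-m['xyz'])@rot(m); s=q[:,:2]/q[:,2:]; r2=(s**2).sum(1,keepdims=True)
    return s*(1+m['k1']*r2)*[m['fx'],m['fy']]+[m['cx'],m['cy']]
def cloud(m,d):
    v,u=np.nonzero(d>0); r=rays(m,np.c_[u,v])*d[v,u][:,None]; return u,v,r@rot(m).T+m['xyz']
def save(n,p,s=1,rect=None):
    if rect: p=p[rect[1]:rect[3],rect[0]:rect[2]]
    cv2.imwrite('pics/'+n+'.png',cv2.resize(p[...,::-1],None,fx=s,fy=s,interpolation=cv2.INTER_CUBIC))
E
python3 - <<'E'
from h import *
print(monitor.get_obs())
for n in ('top','side'):
    m,p,d=cam(n); print(n,m); save(n,p)
    for t in ('phone','cradle','jaw_face','lip_face','honey_jar','salt_jar','water_bottle','spray_bottle','spreader'):
        for r in regions_of(n,t):
            if r['p']>.2:
                ys,xs=np.nonzero(r['pixels']); dd=d[ys,xs]; print(t,round(r['p'],2),np.round(r['pixel']),at_z(m,[r['pixel']],0.01).round(3)[0],len(xs))
E
```

```text
{'time_s': 0.0, 'qpos': array([-65.31288602,  18.44016768,  -4.01405169,  83.17479105,
         1.29711062,  78.53954264,  -3.26091434]), 'joint_velocities': array([ 0.12915017, -0.00629632,  0.03959372,  0.03595498, -0.09155207,
        0.02928961, -0.13130112]), 'effort': array([-8.11367518e-04, -4.91282129e+01, -4.04546158e-01, -3.12546766e+01,
       -6.38746982e-02,  4.33170993e-02,  1.83386792e-04]), 'tool_pos': array([0.26299148, 0.59386377, 0.24044969]), 'tool_rot': array([-175.70089745,   89.89054323, -109.58016145]), 'force': array([ 4.09205019e-04,  4.25099956e-01, -1.76536041e-02]), 'wrist_torque': array([-0.03659714, -0.01734359, -0.01110862]), 'grip_width': 0.0869313595955674}
top {'fx': 408.49135563515176, 'fy': 408.49135563515176, 'cx': 317.6133409975356, 'cy': 197.02110850714888, 'k1': 0.03194787124761218, 'xyz': array([0.37878351, 0.01117435, 1.14812876]), 'attitude': array([-169.90569553,   -0.78539556,  -88.88379878])}
phone 0.91 [275. 120.] [0.808 0.127 0.01 ] 1003
phone 0.58 [386. 204.] [ 0.566 -0.195  0.01 ] 1113
phone 0.56 [263. 231.] [0.482 0.15  0.01 ] 135
c
[... 1023 characters left out ...]
-0.199  0.01 ] 843
cradle 0.8 [312. 308.] [ 0.335 -0.252  0.01 ] 2012
cradle 0.71 [278. 197.] [0.543 0.164 0.01 ] 1044
cradle 0.27 [186. 163.] [0.408 0.538 0.01 ] 831
jaw_face 0.68 [298. 309.] [ 0.306 -0.228  0.01 ] 191
lip_face 0.88 [277. 194.] [0.548 0.174 0.01 ] 1231
lip_face 0.83 [315. 309.] [ 0.34  -0.258  0.01 ] 1988
honey_jar 0.73 [362. 191.] [ 0.771 -0.001  0.01 ] 631
honey_jar 0.36 [279. 197.] [0.545 0.159 0.01 ] 1034
salt_jar 0.86 [271. 239.] [0.407 0.023 0.01 ] 294
water_bottle 0.73 [185. 160.] [0.413 0.552 0.01 ] 900
water_bottle 0.54 [262. 201.] [0.492 0.18  0.01 ] 132
water_bottle 0.37 [356. 253.] [ 0.558 -0.187  0.01 ] 572
spray_bottle 0.93 [233. 142.] [0.615 0.534 0.01 ] 1048
```

View pics/top.png

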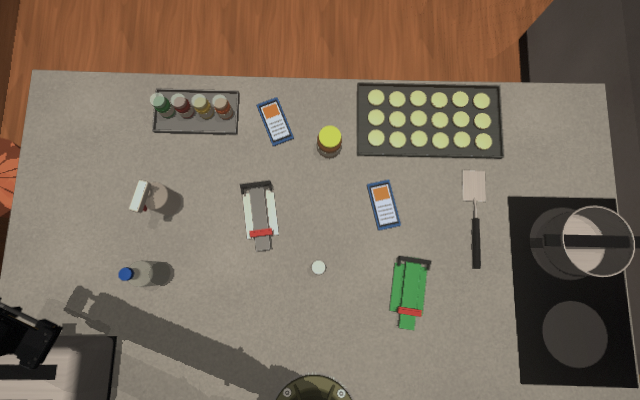

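View pics/side.png

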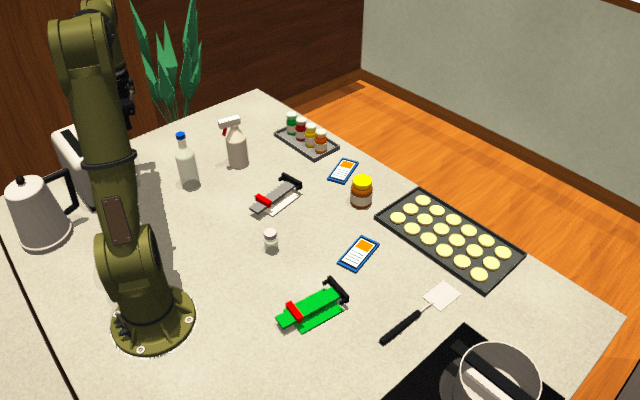

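The two phone candidates are at top pixels (383,204), 0.6 m from the base, and (275,120), 0.82 m away, so the one at (383,204) is meant. The grey cradle is at (260,215), with its red jaw at (261,231) towards the robot and the black lip at (256,186). The green look-alike is at (407,290). The jars and bottles are clear of both places.

```bash
cat >> h.py <<'E'
def goal(p,yawz,o=None):
    """shift (tool axes) and turn about tool x to bring TCP to p, tool z axis along +-yawz (deg, world)"""
    o=o or monitor.get_obs(); T=R.from_euler('xyz',o['tool_rot'],degrees=True).as_matrix()
    s=T.T@(np.array(p)-o['tool_pos']); c=np.degrees(np.arctan2(T[1,2],T[0,2]))
    t=-(yawz-c); t=(t+90)%180-90   # tool x down: turn is clockwise from above
    return s.round(4),round(t,1)
def rectpose(m,mask,z):
    ys,xs=np.nonzero(mask); c=cv2.findContours(mask.astype('uint8'),cv2.RETR_EXTERNAL,cv2.CHAIN_APPROX_NONE)[0]
    c=max(c,key=cv2.contourArea)[:,0]; P=at_z(m,c,z)[:,:2]
    (a,b),(w,h),_=r=cv2.minAreaRect((P*1000).astype('float32')); B=cv2.boxPoints(r)
    e=max((B[1]-B[0],B[2]-B[1]),key=np.linalg.norm)
    return (round(a/1e3,4),round(b/1e3,4)),sorted((round(w,1),round(h,1))),round(np.degrees(np.arctan2(e[1],e[0]))%180,1)
E
python3 - <<'E'
from h import *
m,p,d=cam('top'); hsv=cv2.cvtColor(p,cv2.COLOR_RGB2HSV)
H,S,V=[hsv[...,i].astype(int) for i in range(3)]
for r in regions_of('top','phone'):
    if r['p']>.4 : print(r['pixel'],rectpose(m,r['pixels'],.009))
u,v,P=cloud(m,d); sel=(abs(P[:,0]-.53)<.14)&(abs(P[:,1]-.165)<.09)&(P[:,2]>.024)
mk=np.zeros(d.shape,bool); mk[v[sel],u[sel]]=1; print('cradle hi',rectpose(m,mk,.04), np.percentile(P[sel,2],[5,50,95]))
red=((H<8)|(H>172))&(S>150)&(V>90); yy,xx=np.nonzero(red); k=(abs(xx-261)<25)&(abs(yy-231)<15)
mr=np.zeros(d.shape,bool); mr[yy[k],xx[k]]=1; print('jaw',rectpose(m,mr,.05))
bl=(V<45); yy,xx=np.nonzero(bl); k=(abs(xx-257)<25)&(abs(yy-186)<12)
mr=np.zeros(d.shape,bool); mr[yy[k],xx[k]]=1; print('lip',rectpose(m,mr,.05))
o=monitor.get_obs(); print(R.from_euler('xyz',o['tool_rot'],degrees=True).as_matrix().round(3))
w=camera_model('wrist'); print(w)
print((w['xyz']-o['tool_pos'])@R.from_euler('xyz',o['tool_rot'],degrees=True).as_matrix())
save('crop',p,4,(335,160,435,250))
E
```

```text
[384.1, 206.1] ((0.5624, -0.1858), [67.5, 136.0], np.float32(13.8))
[274.2, 122.5] ((0.8068, 0.1297), [65.2, 136.8], np.float32(23.1))
cradle hi ((0.5212, 0.159), [85.4, 189.2], np.float32(9.0)) [0.02998896 0.03451754 0.05235111]
jaw ((0.4746, 0.1513), [15.7, 56.8], np.float32(98.3))
lip ((0.5966, 0.2016), [2.8, 10.9], np.float32(91.3))
[[ 0.    -0.914  0.405]
 [ 0.     0.405  0.914]
 [-1.    -0.     0.   ]]
{'fx': 351.34859564273125, 'fy': 351.34859564273125, 'cx': 322.3294112372957, 'cy': 201.18182159071011, 'k1': -0.062479152951444294, 'xyz': array([0.2008744 , 0.62130205, 0.38465423]), 'attitude': array([1.65490034e+02, 1.15460191e-01, 6.62092818e+01])}
[-0.14308275  0.06788404 -0.00057707]
```

View pics/crop.png

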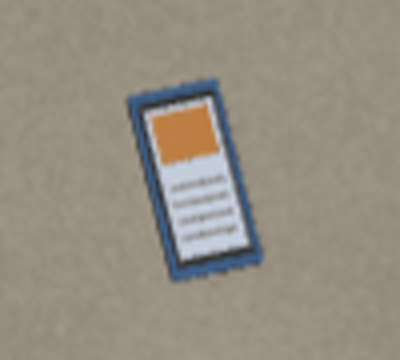

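The close crop shows the chosen phone alone, screen up, with its blue rim clear of everything. Top camera pose: (0.562, -0.186), yaw 13.8°.

```bash
python3 -c "
from h import *
print(goal((.5624,-.1858,.2),103.8))"
```

```text
(array([ 0.0416, -0.5894, -0.5922]), np.float64(-37.7))
```

>>> step_arm --pt "1 -0.05 0 0 0" --pt "1 -0.08 -0.02 -0.02 0" --pt "1 -0.08 -0.06 -0.06 -4" --pt "1 -0.08 -0.1 -0.1 -8" --pt "1 -0.08 -0.14 -0.14 -12" --pt "1 -0.08 -0.18 -0.18 -16" --pt "1 -0.08 -0.22 -0.22 -20" --pt "1 -0.08 -0.26 -0.26 -24" --pt "1 -0.08 -0.3 -0.3 -28" --pt "1 -0.07 -0.34 -0.34 -32" --pt "1 -0.06 -0.38 -0.38 -36" --pt "1 -0.05 -0.42 -0.42 -37.7" --newtons 40

```text
time_s: 2.6
tool_pos: [0.4776, 0.0385, 0.2917]
tool_rot: [-71.5, 89.9, 32.4]
force: [0.1, 1.0, -0.1]
grip_width: 0.0869
```

```bash
python3 -c "
from h import *
print(monitor.get_obs()['time_s'],goal((.5624,-.1858,.2),103.8))"
```

```text
2.6 (array([ 0.0916, -0.0283, -0.2382]), np.float64(0.1))
```

>>> step_arm --pt "1 0.02 -0.006 -0.05 0" --pt "1 0.04 -0.012 -0.1 0" --pt "1 0.06 -0.018 -0.15 0" --pt "1 0.08 -0.024 -0.2 0" --pt "1 0.0916 -0.028 -0.238 0" --pt "1 0.0916 -0.028 -0.238 0" --pt "1 0.0916 -0.028 -0.238 0"

```text
time_s: 3.48
tool_pos: [0.5613, -0.1833, 0.2]
tool_rot: [-7.0, 90.0, 96.8]
force: [-1.2, -0.8, 0.4]
grip_width: 0.0871
```

```bash
python3 - <<'E'
from h import *
o=monitor.get_obs(); m,p,d=cam('wrist'); save('w1',p)
print(o['tool_pos'],np.hypot(*o['joint_velocities'][:2]))
for r in regions_of('wrist','phone'): print(r['p'],rectpose(m,r['pixels'],.009))
hsv=cv2.cvtColor(p,cv2.COLOR_RGB2HSV); b=cv2.inRange(hsv,(100,90,30),(125,255,255)); b=cv2.morphologyEx(b,cv2.MORPH_OPEN,np.ones((3,3)))
print(rectpose(m,b>0,.009))
E
```

```text
[ 0.56129412 -0.18332717  0.20000496] 1.3657938841976873
0.73 ((0.5663, -0.1877), [66.2, 135.5], np.float32(14.4))
((0.5661, -0.1876), [65.2, 133.3], np.float32(13.9))
```

View pics/w1.png

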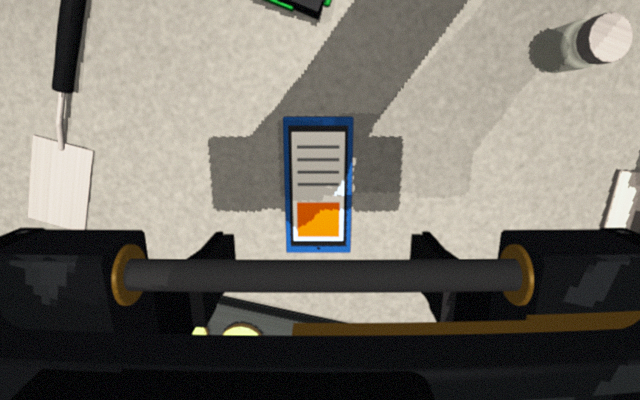

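The wrist view shows the phone at about (318,185), centred between the fingers. The wrist and top cameras agree within 4 mm and 0.5°.

```bash
python3 -c "
from h import *
print(monitor.get_obs()['tool_pos'],goal((.551,-.1908,.022),104))"
```

```text
[ 0.56160281 -0.18246207  0.20043305] (array([ 0.1784,  0.0125, -0.0057]), np.float64(-0.0))
```

>>> step_arm --pt "1 0.04 0.012 -0.004 0" --pt "1 0.09 0.0125 -0.004 0" --pt "1 0.13 0.0125 -0.004 0" --pt "1 0.13 0.0125 -0.004 0" --pt "1 0.13 0.0125 -0.004 0"

```text
time_s: 4.2
tool_pos: [0.5514, -0.1907, 0.0719]
tool_rot: [-108.4, 89.8, -4.6]
force: [0.1, -0.3, 1.5]
grip_width: 0.0867
```

```bash
python3 - <<'E'
from h import *
m,p,d=cam('wrist'); o=monitor.get_obs(); print(o['tool_pos'],o['force'],o['joint_velocities'].round(1),goal((.551,-.1908,.022),104)); save('w2',p,1)
hsv=cv2.cvtColor(p,cv2.COLOR_RGB2HSV); b=cv2.inRange(hsv,(100,90,30),(125,255,255)); b=cv2.morphologyEx(b,cv2.MORPH_OPEN,np.ones((3,3)))
print(rectpose(m,b>0,.009))
E
```

```text
[ 0.55180951 -0.19098438  0.07234492] [-0.14843586 -0.30007686 -0.19878745] [ 0.2 -0.2  0.2 -0.3 -0.1 -0.2  0.1] (array([0.0503, 0.0009, 0.0004]), np.float64(-0.1))
((0.5372, -0.1948), [65.3, 75.2], np.float32(14.0))
```

View pics/w2.png

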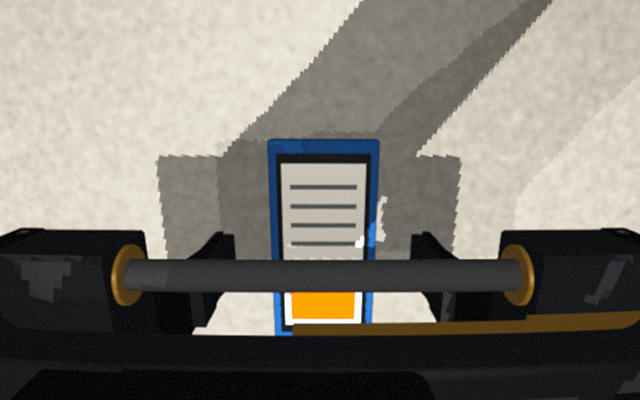

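>>> step_arm --pt "1 0.03 0.001 0 0" --pt "1 0.05 0.001 0 0" --pt "1 0.05 0.001 0 0" --pt "1 0.05 0.001 0 0"

```text
time_s: 4.75
tool_pos: [0.5495, -0.1914, 0.0205]
tool_rot: [-110.5, 90.0, -6.7]
force: [0.2, 1.0, -0.3]
grip_width: 0.0872
```

>>> step_arm --pt "-0.2 0 0 0 0" --pt "-1 0 0 0 0" --pt "-1 0 0 0 0" --pt "-1 0 0 0 0" --pt "-1 0 0 0 0" --pt "-1 0 0 0 0" --newtons 45

```text
time_s: 5.5
tool_pos: [0.5491, -0.1911, 0.0201]
tool_rot: [-40.3, 90.0, 63.5]
force: [-0.0, 0.6, 2.2]
grip_width: 0.065
```

>>> step_arm --pt "-1 -0.02 0 0 0" --pt "-1 -0.06 0 0 0" --pt "-1 -0.12 0 0 0" --pt "-1 -0.18 0 0 0" --pt "-1 -0.2 0 0 0"

```text
time_s: 6.12
tool_pos: [0.5506, -0.1927, 0.2254]
tool_rot: [-112.7, 89.6, -8.9]
force: [1.0, -1.1, -2.7]
grip_width: 0.0651
```

```bash
python3 -c "
from h import *
o=monitor.get_obs();print(o['tool_pos'],o['force'],o['grip_width'],goal((.63,.05,.23),98.5))"
```

```text
[ 0.55058583 -0.19265546  0.22542453] [ 1.02613527 -1.09860855 -2.67929583] 0.06513888826104117 (array([-0.0043, -0.1349,  0.2168]), np.float64(5.3))
```

>>> step_arm --pt "-1 0 -0.02 0.035 1" --pt "-1 0 -0.05 0.08 2" --pt "-1 0 -0.08 0.13 3" --pt "-1 0 -0.11 0.17 4" --pt "-1 0 -0.135 0.21 5.3" --pt "-1 0 -0.135 0.217 5.3" --pt "-1 0 -0.135 0.217 5.3" --pt "-1 0 -0.135 0.217 5.3"

```text
time_s: 7.12
tool_pos: [0.6281, 0.0493, 0.2205]
tool_rot: [-158.1, 89.9, -59.8]
force: [0.3, -0.8, -2.6]
grip_width: 0.0651
```

```bash
python3 - <<'E'
from h import *
m,p,d=cam('wrist'); o=monitor.get_obs(); print(o['tool_pos'],o['joint_velocities'].round(1)); save('w3',p,1)
np.savez('w3.npz',p=p,d=d,**{k:np.array(v) for k,v in m.items()})
hsv=cv2.cvtColor(p,cv2.COLOR_RGB2HSV); b=cv2.inRange(hsv,(100,90,30),(125,255,255)); b=cv2.morphologyEx(b,cv2.MORPH_OPEN,np.ones((3,3)))
print(rectpose(m,b>0,o['tool_pos'][2]-.011))
E
```

```text
[0.62817616 0.04942705 0.22050682] [ 0.2  0.2 -0.3 -0.2 -0.3 -0.1 -0. ]
((0.6033, 0.045), [50.7, 65.9], np.float32(98.1))
```

View pics/w3.png

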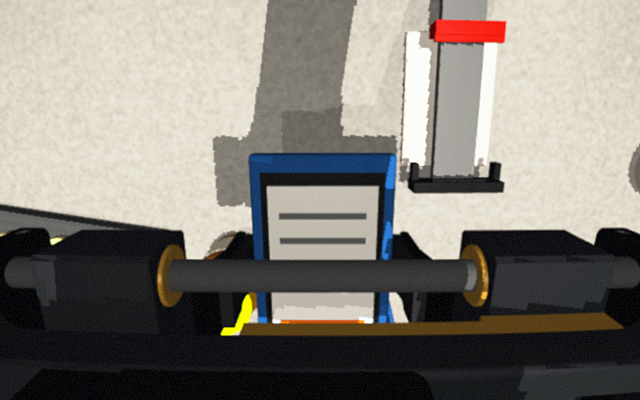

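The wrist view shows the phone held level, its near end at (320,155). The whole cradle is visible: red jaw at (468,31) and black lip with ears at (456,180). I'll measure it from the depth.

```bash
python3 - <<'E'
from h import *
f=np.load('w3.npz'); m={k:f[k] for k in f}; p,d=m['p'],m['d']
u,v,P=cloud(m,d); hsv=cv2.cvtColor(p,cv2.COLOR_RGB2HSV)[v,u].astype(int)
box=(u>400)&(u<515)&(v<200)
red=box&((hsv[:,0]<8)|(hsv[:,0]>172))&(hsv[:,1]>150)
blk=box&(hsv[:,2]<60)&(v>155)
deck=box&(v>50)&(v<155)&(abs(P[:,2]-.034)<.005)
print('z red',np.percentile(P[red,2],[5,25,50,75,95]).round(4),'blk',np.percentile(P[blk,2],[5,25,50,75,95]).round(4),'deck',np.median(P[deck,2]),deck.sum())
def mk(s):
    a=np.zeros(d.shape,bool); a[v[s],u[s]]=1; return a
print('deck',rectpose(m,mk(deck),.034))
rt=red&(P[:,2]>.046); bt=blk&(P[:,2]>.046); print('redtop',rectpose(m,mk(rt),.0505),'blktop',rectpose(m,mk(bt),.0505),'redall',rectpose(m,mk(red),.0505))
for yaw in (8,8.5,9):
    c,s=np.cos(np.radians(yaw)),np.sin(np.radians(yaw))
    def ax(sel):
        q=P[sel][:,:2]-[.534,.1606]; return q@[c,s],q@[-s,c]
    for n,sel in(('rt',rt),('bt',bt),('deck',deck)):
        a,b=ax(sel); print(yaw,n,np.percentile(a,[1,50,99]).round(4),np.percentile(b,[1,50,99]).round(4),np.polyfit(a,b,1)[0].round(4))
E
```

```text
z red [0.0476 0.0499 0.0505 0.051  0.0518] blk [0.033  0.042  0.0503 0.0512 0.052 ] deck 0.033640311788137034 4573
deck ((0.5356, 0.1593), [41.9, 92.2], np.float32(9.1))
redtop ((0.477, 0.15), [17.7, 61.4], np.float32(98.3)) blktop ((0.607, 0.1705), [12.7, 84.7], np.float32(99.2)) redall ((0.4769, 0.1486), [18.2, 64.1], np.float32(99.6))
8 rt [-0.0666 -0.0581 -0.0497] [-0.0317 -0.0031  0.0274] -0.149
8 bt [0.0678 0.0741 0.0797] [-0.0412  0.0006  0.0407] -0.8406
8 deck [-0.0441 -0.0006  0.0468] [-0.0209 -0.0015  0.0189] 0.014
8.5 rt [-0.0666 -0.0581 -0.0498] [-0.0311 -0.0026  0.0279] -0.0505
8.5 bt [0.0679 0.0739 0.0795] [-0.0419 -0.      0.04  ] -0.4498
8.5 deck [-0.0441 -0.0005  0.0467] [-0.0207 -0.0015  0.0189] 0.007
9 rt [-0.0666 -0.0581 -0.0498] [-0.0307 -0.0021  0.0285] 0.0483
9 bt [0.068  0.0739 0.0796] [-0.0425 -0.0007  0.0394] -0.0495
9 deck [-0.044  -0.0004  0.0467] [-0.0206 -0.0014  0.0189] -0.0001
```

```bash
cat >> h.py <<'E'
SEAT=np.array([.5372,.1607]); CX=np.array([np.cos(np.radians(9)),np.sin(np.radians(9))]); CY=np.array([-CX[1],CX[0]])
def cr(a,b,z): return (*(SEAT+a*CX+b*CY),z)
def incr(p): q=np.array(p[:2])-SEAT; return (q@CX).round(4),(q@CY).round(4)
def toolyaw(o):
    T=R.from_euler('xyz',o['tool_rot'],degrees=True).as_matrix(); return np.degrees(np.arctan2(T[1,2],T[0,2]))
E
python3 -c "
from h import *
o=monitor.get_obs(); print(toolyaw(o),goal(cr(.0026,0,.11),99,o))"
```

```text
98.34878164152703 (array([0.1104, 0.0713, 0.1234]), np.float64(-0.7))
```

>>> step_arm --pt "-1 0 0.02 0.035 -0.7" --pt "-1 0 0.045 0.08 -0.7" --pt "-1 0.03 0.071 0.123 -0.7" --pt "-1 0.07 0.071 0.123 -0.7" --pt "-1 0.11 0.071 0.123 -0.7" --pt "-1 0.11 0.071 0.123 -0.7" --pt "-1 0.11 0.071 0.123 -0.7" --pt "-1 0.11 0.071 0.123 -0.7" --newtons 30

```text
time_s: 8.18
tool_pos: [0.5415, 0.1629, 0.1122]
tool_rot: [-73.2, 89.8, 25.9]
force: [0.1, 0.9, -2.8]
grip_width: 0.0656
```

```bash
python3 - <<'E'
from h import *
m,p,d=cam('wrist'); o=monitor.get_obs(); print(o['time_s'],o['tool_pos'],toolyaw(o),incr(o['tool_pos']),o['force'],goal(cr(.0026,0,.0625),99,o)); save('w4',p,1)
hsv=cv2.cvtColor(p,cv2.COLOR_RGB2HSV); b=cv2.inRange(hsv,(100,90,30),(125,255,255)); b=cv2.morphologyEx(b,cv2.MORPH_OPEN,np.ones((3,3)))
print('phone',rectpose(m,b>0,o['tool_pos'][2]-.011))
r=cv2.inRange(hsv,(0,150,90),(6,255,255))|cv2.inRange(hsv,(174,150,90),(180,255,255)); x=rectpose(m,r>0,.0505); print('jaw',x,incr(x[0]))
E
```

```text
8.225 [0.54127641 0.16294548 0.11192106] 99.18605619521293 (np.float64(0.0044), np.float64(0.0016)) [ 0.6472615   0.83306858 -1.7143797 ] (array([ 0.0494,  0.0019, -0.0016]), np.float64(0.2))
phone ((0.5171, 0.1581), [50.8, 66.0], np.float32(99.3))
jaw ((0.4765, 0.1514), [16.2, 59.3], np.float32(99.2)) (np.float64(-0.0614), np.float64(0.0003))
```

View pics/w4.png

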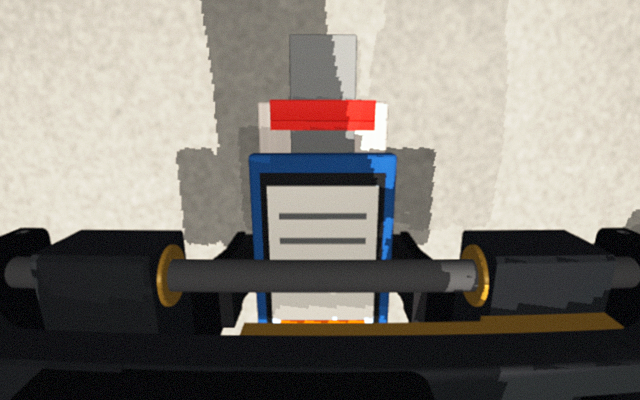

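The phone sits squarely above the cradle with its near end at (320,155). The jaw at (322,115) is parallel and within 1 mm laterally.

The empty gap is shorter than the phone, and the arm can't tilt. So I'll press the far end onto the lip's top to pivot the phone in the grip, jaw end down. Then I'll push the jaw back with the phone and level it.

>>> step_arm --pt "-1 0.015 0.001 0 0" --pt "-1 0.03 0.001 0 0" --pt "-1 0.036 0.001 0 0" --pt "-1 0.04 0.001 0 0" --pt "-1 0.043 0.001 0 0" --pt "-1 0.046 0.001 0 0" --pt "-1 0.048 0.001 0 0" --pt "-1 0.048 0.001 0 0" --newtons 25

```text
time_s: 9.22
tool_pos: [0.5393, 0.1628, 0.0622]
tool_rot: [-81.5, 89.9, 17.7]
force: [-1.0, -0.1, 1.3]
grip_width: 0.0658
```

```bash
cat > look.py <<'E'
from h import *
import sys
m,p,d=cam('wrist'); o=monitor.get_obs(); n=sys.argv[1]; save(n,p,1)
print('t',o['time_s'],o['tool_pos'],'yaw',toolyaw(o).round(2),'ab',incr(o['tool_pos']),'F',o['force'].round(1),o['grip_width'])
u,v,P=cloud(m,d); hs=cv2.cvtColor(p,cv2.COLOR_RGB2HSV); q=P[:,:2]-SEAT; a=q@CX; b=q@CY
blue=(cv2.inRange(hs,(100,90,30),(125,255,255))>0)[v,u]
red=((cv2.inRange(hs,(0,150,60),(6,255,255))|cv2.inRange(hs,(174,150,60),(180,255,255)))>0)[v,u]
# phone: plane fit on rim+screen between |b|<.03, v<225
s=(abs(b)<.032)&(v<228)&(P[:,2]>.036)&(a>-.1)&~red&(v>np.min(v[blue]))
k=np.polyfit(a[s],P[s,2],1); r=P[s,2]-np.polyval(k,a[s]); i=abs(r)<.002; k=np.polyfit(a[s][i],P[s,2][i],1)
e=np.percentile(a[blue],1); print('tilt deg',np.degrees(np.arctan(k[0])).round(2),'near end a',e.round(4),'top z there',np.polyval(k,e).round(4),'at TCP',np.polyval(k,incr(o['tool_pos'])[0]).round(4))
t=red&(P[:,2]>.046); print('jaw top a',np.percentile(a[t],[1,99]).round(4),'b',np.percentile(b[t],[1,99]).round(4),'phone b',np.percentile(b[blue],[1,99]).round(4))
E
python3 look.py w5
```

```text
t 9.275 [0.53927659 0.16281429 0.06219405] yaw 99.22 ab (np.float64(0.0024), np.float64(0.0018)) F [ 0.1 -0.5  0.3] 0.06558409313571463
tilt deg 9.22 near end a -0.0471 top z there 0.0442 at TCP 0.0522
jaw top a [-0.0695 -0.0531] b [-0.0286  0.0294] phone b [-0.0317  0.0334]
```

>>> step_arm --pt "-1 0.0006 0.003 0 0.2" --pt "-1 0.0006 0.006 0 0.2" --pt "-1 0.0006 0.009 0 0.2" --pt "-1 0.0006 0.012 0 0.2" --pt "-1 0.0006 0.012 0 0.2" --newtons 35

```text
time_s: 9.9
tool_pos: [0.527, 0.1608, 0.0613]
tool_rot: [-78.1, 90.0, 20.9]
force: [1.7, 0.7, -3.0]
grip_width: 0.066
```

```bash
python3 look.py w6
```

```text
t 9.95 [0.52705408 0.16075344 0.06128632] yaw 99.02 ab (np.float64(-0.01), np.float64(0.0016)) F [ 2.2  0.3 -1.5] 0.06577470503892606
tilt deg 8.13 near end a -0.0552 top z there 0.0446 at TCP 0.0511
jaw top a [-0.0719 -0.0551] b [-0.0287  0.0294] phone b [-0.032   0.0337]
```

View pics/w6.png

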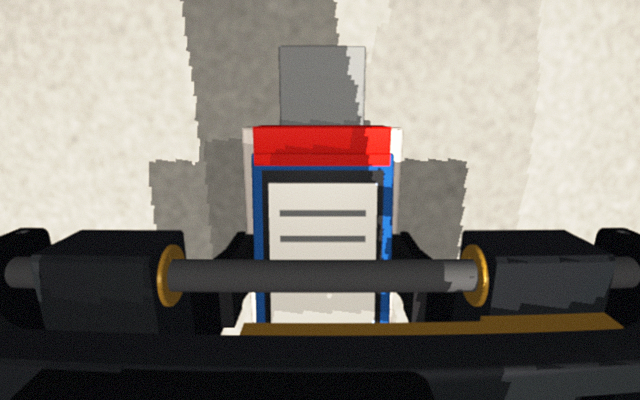

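The jaw end has gone under the overhang (red edge at row 165 covers the phone's end). The jaw has moved back 2 mm under about 2 N. I'll keep pushing.

>>> step_arm --pt "-1 0 0.004 0 0" --pt "-1 0 0.008 0 0" --pt "-1 0 0.011 0 0" --pt "-1 0 0.0145 0 0" --pt "-1 0 0.0145 0 0" --pt "-1 0 0.0145 0 0" --newtons 45

```text
time_s: 10.7
tool_pos: [0.514, 0.1587, 0.0619]
tool_rot: [-85.0, 89.8, 14.1]
force: [6.5, 0.9, -4.5]
grip_width: 0.0654
```

```bash
python3 look.py w7
```

```text
t 10.75 [0.51402794 0.15873416 0.06184301] yaw 99.02 ab (np.float64(-0.0232), np.float64(0.0017)) F [ 5.2  1.9 -5.5] 0.06510336601565897
tilt deg 8.65 near end a -0.0683 top z there 0.0448 at TCP 0.0517
jaw top a [-0.0847 -0.0681] b [-0.0287  0.0295] phone b [-0.0319  0.0336]
```

>>> step_arm --pt "-1 0 0.0015 0 0" --pt "-1 0.002 0.0015 0 0" --pt "-1 0.004 0.0015 0 0" --pt "-1 0.005 0.0015 0 0" --pt "-1 0.006 0.0015 0 0" --pt "-1 0.006 0.0015 0 0" --newtons 35

```text
time_s: 11.5
tool_pos: [0.5137, 0.1587, 0.0571]
tool_rot: [-81.8, 89.7, 17.2]
force: [5.8, 0.3, 2.1]
grip_width: 0.0655
```

```bash
python3 look.py w8; python3 - <<'E'
from h import *
m,p,d=cam('side'); save('s8',p,6,(240,150,330,230))
E
```

```text
t 11.55 [0.51372925 0.15868021 0.05714947] yaw 99.01 ab (np.float64(-0.0235), np.float64(0.0017)) F [6.8 0.9 2. ] 0.06518855769812122
tilt deg 4.46 near end a -0.0673 top z there 0.0436 at TCP 0.047
jaw top a [-0.0851 -0.0683] b [-0.0287  0.0296] phone b [-0.0318  0.0337]
```

View pics/s8.png

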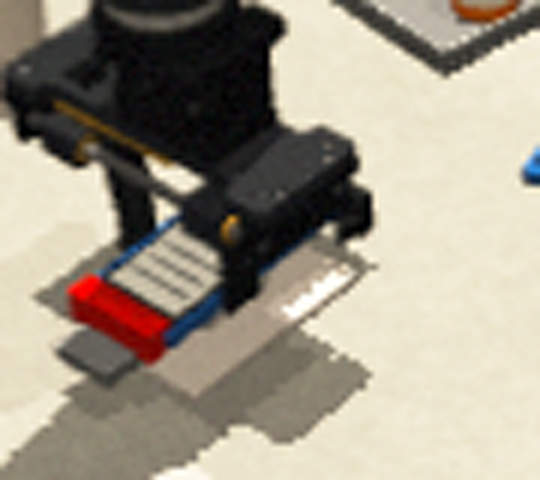

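Side view: the phone is still slightly tilted, with its jaw end under the red overhang. Its far end is heading down inside the lip, hidden by the gripper. I'll finish levelling.

>>> step_arm --pt "-1 0 0.0018 0 0" --pt "-1 0.001 0.0018 0 0" --pt "-1 0.002 0.0018 0 0" --pt "-1 0.003 0.0018 0 0" --pt "-1 0.0036 0.0018 0 0" --pt "-1 0.0036 0.0018 0 0" --newtons 30

```text
time_s: 12.35
tool_pos: [0.5128, 0.1586, 0.054]
tool_rot: [-82.6, 89.6, 16.4]
force: [6.8, 0.7, 2.7]
grip_width: 0.0658
```

```bash
python3 look.py w9
```

```text
t 12.4 [0.5127178  0.15854626 0.05392987] yaw 99.01 ab (np.float64(-0.0245), np.float64(0.0017)) F [6.5 1.3 2.8] 0.06532711189150085
tilt deg 0.72 near end a -0.0673 top z there 0.0433 at TCP 0.0438
jaw top a [-0.0855 -0.069 ] b [-0.0288  0.0296] phone b [-0.0321  0.0337]
```

>>> step_arm --pt "-1 0.0007 0 0 0" --pt "-1 0.0007 -0.002 0 0" --pt "-1 0.0007 -0.004 0 0" --pt "-1 0.0007 -0.006 0 0" --pt "-1 0.0007 -0.006 0 0" --pt "-1 0.0007 -0.006 0 0"

```text
time_s: 13.15
tool_pos: [0.5155, 0.1589, 0.0538]
tool_rot: [22.2, 89.9, 121.3]
force: [-4.7, -1.4, 16.9]
grip_width: 0.0654
```

```bash
python3 look.py w10
```

```text
t 13.2 [0.51549532 0.15900229 0.0538816 ] yaw 99.02 ab (np.float64(-0.0217), np.float64(0.0017)) F [-4.  -0.5 17.2] 0.06547191208378927
tilt deg 0.84 near end a -0.0655 top z there 0.0432 at TCP 0.0439
jaw top a [-0.0828 -0.0662] b [-0.0287  0.0296] phone b [-0.0321  0.0337]
```

>>> step_arm --pt "-1 -0.0006 0 0 0" --pt "-1 -0.001 0 0 0" --pt "-1 -0.001 -0.001 0 0" --pt "-1 -0.001 -0.001 0 0"

```text
time_s: 13.7
tool_pos: [0.5164, 0.1591, 0.0539]
tool_rot: [17.9, 89.9, 116.9]
force: [-1.2, -0.8, 10.6]
grip_width: 0.0658
```

```bash
python3 look.py w11; python3 - <<'E'
from h import *
m,p,d=cam('top'); save('t11',p,6,(225,165,300,260))
# phone far half in top depth
u,v,P=cloud(m,d); q=P[:,:2]-SEAT; a=q@CX;b=q@CY
for lo in range(-90,95,8):
    s=(a>lo/1e3)&(a<(lo+8)/1e3)&(abs(b)<.028)
    if s.sum(): print(lo,s.sum(),np.percentile(P[s,2],[10,50,90]).round(4))
E
```

```text
t 13.75 [0.51638988 0.15909381 0.0538661 ] yaw 99.02 ab (np.float64(-0.0208), np.float64(0.0017)) F [-0.5 -0.2 10.1] 0.06588381083733863
tilt deg 0.84 near end a -0.0636 top z there 0.0432 at TCP 0.0439
jaw top a [-0.0819 -0.0652] b [-0.0287  0.0296] phone b [-0.0331  0.0337]
-90 196 [0.0331 0.4942 0.4994]
-82 184 [0.0502 0.4887 0.4938]
-74 181 [0.0501 0.4826 0.4877]
-66 186 [0.0423 0.4762 0.4821]
-58 194 [0.0432 0.4691 0.4764]
-50 154 [0.216  0.4662 0.4711]
-42 134 [0.4586 0.4627 0.4655]
-34 114 [0.4554 0.4576 0.4605]
-26 117 [0.442  0.4438 0.4519]
-18 140 [0.4411 0.4428 0.4469]
-10 128 [0.439  0.4406 0.4431]
-2 114 [0.434  0.437  0.4399]
6 88 [0.4252 0.4305 0.4338]
14 26 [0.4172 0.4224 0.4273]
46 15 [0.0403 0.0446 0.046 ]
54 17 [0.0401 0.0441 0.0466]
62 22 [0.0409 0.05   0.0527]
70 15 [0.0481 0.0503 0.0529]
86 18 [-0.0031 -0.001   0.0031]
94 23 [-0.0018  0.0007  0.0032]
```

View pics/t11.png

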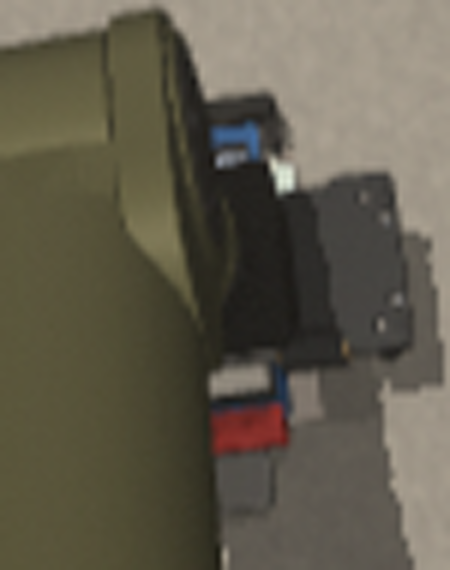

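The top crop shows the far end below the lip, and the depth there (0.044 m) shows the phone flat. The earlier resistance was friction from pressing on the deck, so I'll ease off and slide the rest.

>>> step_arm --pt "-1 -0.0008 0 0 0" --pt "-1 -0.001 -0.001 0 0" --pt "-1 -0.001 -0.002 0 0" --pt "-1 -0.001 -0.003 0 0" --pt "-1 -0.001 -0.003 0 0"

```text
time_s: 14.42
tool_pos: [0.5186, 0.1595, 0.0539]
tool_rot: [77.1, 89.9, 176.2]
force: [-1.9, -1.2, 8.6]
grip_width: 0.0657
```

```bash
python3 look.py w12
```

```text
t 14.475 [0.51858517 0.1594368  0.0538842 ] yaw 99.02 ab (np.float64(-0.0186), np.float64(0.0017)) F [-1.7 -0.1  8.5] 0.06576359091664438
tilt deg 0.79 near end a -0.0616 top z there 0.0432 at TCP 0.0438
jaw top a [-0.0797 -0.063 ] b [-0.0287  0.0296] phone b [-0.0321  0.0337]
```

>>> step_arm --pt "-1 -0.0008 0 0 0" --pt "-1 -0.0008 0 0 0" --pt "1 -0.0008 0 0 0" --pt "1 -0.0008 0 0 0" --pt "1 -0.0008 0 0 0" --pt "1 -0.0008 0 0 0"

```text
time_s: 15.22
tool_pos: [0.5192, 0.1595, 0.0537]
tool_rot: [110.7, 90.0, -150.3]
force: [0.0, 0.9, -0.8]
grip_width: 0.086
```

```bash
python3 look.py w13
```

```text
t 15.275 [0.51925761 0.15951218 0.05372121] yaw 99.02 ab (np.float64(-0.0179), np.float64(0.0016)) F [ 0.4 -0.7 -0.7] 0.08645061947816496
tilt deg 0.67 near end a -0.0622 top z there 0.0433 at TCP 0.0438
jaw top a [-0.0798 -0.0633] b [-0.0287  0.0295] phone b [-0.0317  0.0334]
```

Released and stable. Now I'll lift straight up and back off towards the lip side so the wrist camera sees the whole cradle.

>>> step_arm --pt "1 -0.02 0 0 0" --pt "1 -0.06 0 0 0" --pt "1 -0.12 0 0 0" --pt "1 -0.17 0 0 0" --pt "1 -0.19 -0.04 0 0" --pt "1 -0.2 -0.09 0 0" --pt "1 -0.2 -0.13 0 0" --pt "1 -0.2 -0.13 0 0" --pt "1 -0.2 -0.13 0 0"

```text
time_s: 16.4
tool_pos: [0.6471, 0.1795, 0.2534]
tool_rot: [103.0, 89.9, -158.0]
force: [-0.1, -0.1, 0.5]
grip_width: 0.0869
```

```bash
python3 - <<'E'
from h import *
m,p,d=cam('wrist'); save('w14',p); u,v,P=cloud(m,d); q=P[:,:2]-SEAT; a=q@CX;b=q@CY; hs=cv2.cvtColor(p,cv2.COLOR_RGB2HSV)
s=(abs(a)<.056)&(abs(b)<.025)&(P[:,2]>.03)
A=np.c_[a[s],b[s],np.ones(s.sum())]; print('plane',np.linalg.lstsq(A,P[s,2],rcond=None)[0].round(4))
red=((cv2.inRange(hs,(0,150,60),(6,255,255))|cv2.inRange(hs,(174,150,60),(180,255,255)))>0)[v,u]&(P[:,2]>.046)&(abs(a)<.1)
blue=(cv2.inRange(hs,(100,90,30),(125,255,255))>0)[v,u]&(abs(a)<.1)&(abs(b)<.05)
print('jaw',np.percentile(a[red],[1,99]).round(4),'phone a',np.percentile(a[blue],[.5,99.5]).round(4),'b',np.percentile(b[blue],[.5,99.5]).round(4))
o=monitor.get_obs(); print(o['time_s'],o['tool_pos'])
E
```

```text
plane [-0.0001 -0.0007  0.0437]Traceback (most recent call last):
  File "<stdin>", line 7, in <module>
    return _quantile_unchecked(
        a, q, axis, out, overwrite_input, method, keepdims, weights)
    return _ureduce(a,
                    func=_quantile_ureduce_func,
    ...<5 lines>...
                    overwrite_input=overwrite_input,
                    method=method)
    r = func(a, **kwargs)
    result = _quantile(arr,
                       quantiles=q,
    ...<2 lines>...
                       out=out,
                       weights=wgt)
    slices_having_nans = np.isnan(arr[-1, ...])
                                  ~~~^^^^^^^^^
IndexError: index -1 is out of bounds for axis 0 with size 0
```

View pics/w14.png

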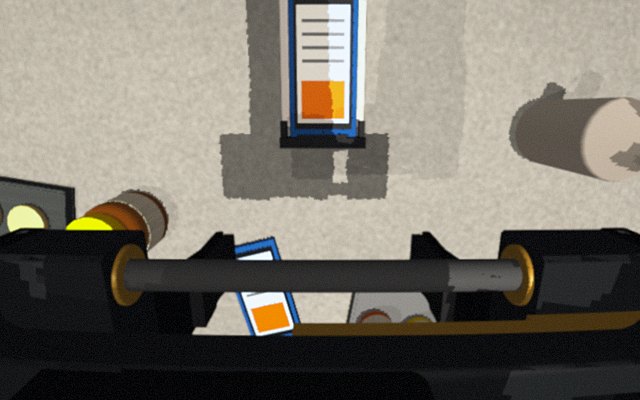

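The plane fit gives zero tilt with the glass at 0.0437 m (0.0435 expected). The far end sits between the ears under the lip (322,138), and everything else is undisturbed.

```bash
python3 -c "
from cell import env; print(env.sign_off())"
```

```text
the job is handed in; nothing more can be done
None
```

The phone is in the grey cradle, screen up, lying flat and clamped between the red jaw and the black lip. I handed the job in at about 16.5 s; the hand-in gives no verdict.

**How it was done:** I gripped the phone nearest the base by its long edges. The cradle's empty gap is shorter than the phone and the arm can't tilt. So I pressed the far end onto the lip's top, which pivoted the phone in the grip, jaw end down. I slid that end under the jaw overhang, pushed the jaw back about 16 mm, levelled the phone onto the deck, slid it to the lip, released it and withdrew.

**Last checks:**
- **Clamp:** the jaw read about 10 mm of travel after release, as expected with the phone clamped. It was measured before I withdrew.
- **Flatness:** a plane fit of the glass gave no tilt, at 43.7 mm height against 43.5 mm expected.
- **Far end:** it shows between the ears, under the lip's overhang.
- **Contact:** the fingers only closed on the phone's sides. The highest wrist force I saw was about 18 N, from pressing the phone on the deck; that stalled the slide to the lip until I eased off.

**Not fully checked:** in the final wrist picture the jaw was just out of view, so part of my check script stopped without a last jaw reading. I saw no sign that the jars, bottles or spatula had moved, but I did not measure them again.

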